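# Slide the peg-rail board out to the pointer and hold it

## Robot

A 7-joint arm with a two-finger parallel gripper is mounted at the origin on the work surface. World frame = base frame: x ahead of the robot, y to its left, z up, the work surface at z = 0. Lengths are in m, angles in degrees, forces in N, time in s.
With the tool pointing down it reaches from about 0.35 to 0.775 m from the base axis. Payload 3.1 kg.
Tool frame: the origin (TCP) lies midway between the tips of the shut fingers; the grasp point (between the pads) lies 19 mm behind it; z points along the fingers, y is the line along which they close (so a half turn about z gives the same grasp; the last joint's range is limited). The gripper opens to 85 mm and grips with 20 to 120 N. Pads are 22 mm wide; open, the fingers measure 114 mm over their backs; the gripper's body (76 mm by 85 mm) begins 54 mm behind the grasp point. The pads swing forward as they close: fully open they stand 13 mm farther back than shut.
Start: joints at [-2.389, 17.813, 0.802, 86.603, -0.252, 75.585, -1.558], TCP at [0.55, 0, 0.231] pointing down, gripper open.
Joint ranges: [-154.91, 154.91], [-16.99, 109.72], [-72.82, 74.43], [7.12, 147.25], [-82.49, 262.49], [11.32, 116.49], [-174.64, 174.64]. Speed limits (degrees/s): [159.86, 159.86, 180, 180, 180, 180, 180].

## Interface

Orientations are given as a 3x3 rotation matrix whose columns are the frame's x, y, z axes.
In Python, from bench import robot gives the robot as it stands.
- The arm moves only by the shell command python3 -m inch 'ROWS' [OPENING] [FORCE]. ROWS is rows parted by semicolons, their numbers by spaces, 1 to 5 of them, each of 6 numbers: dx, dy, dz in m, then a rotation vector rx, ry, rz in degrees; each row shifts and turns the commanded pose from where the row before left it, along the tool's axes as they then stand; what a row does not reach is not made up. A row lasts 1/12 s, in which the tool goes at most 0.0417 m and 7.16 degrees, less where a joint would pass 70% of its speed; a pose out of reach is approached as far as the arm can. OPENING is the opening from 0.0 (shut) to 1.0 (fully open), set as the command begins (- or left out keeps the last). The fingers move at their own pace and stop on an object; FORCE is the grip in N (left out, the last holds). Time passes only in rows, so rows that do not move let the fingers close. It prints the time, the measured TCP pose, the force, the opening and the grip force at its end.
- robot.observe(): the state, without advancing time (a new reading comes with each control period).
- robot.camera(name): name is "scene" or "side" or "wrist"; returns a dict with "frame" (400x640x3 uint8, red, green, blue), "fx", "fy", "cx", "cy" (pixels), "rvec" (rotation vector, rad) and "tvec" (3), from world to camera coordinates, as OpenCV has them. Camera axes: x right, y down, z forward; pixel columns grow to the right and rows downward; lengths in m; the calibration is good to about 2 mm. A picture is of the moment at which its call begins. There is no depth.
- robot.close_job(): hands the job in; it is judged then, once.
The state is a dict: "t": time; "joints": joint angles; "dq": joint speeds; "effort": joint torques, N m; "position": TCP position; "ee_rot": TCP orientation; "ft_force": force on the tool from outside, world axes, zero at the start; "moment": the same for the moment, N m; "finger_gap": opening from 0.0 (shut) to 1.0 (fully open); "finger_force": force on a finger pad.
Only numpy, scipy, OpenCV 4.12 (cv2) and the standard library are available. Lean on these libraries where they do the work, as an engineer would, in place of code of your own. Each camera call takes 0.05 s, during which the arm holds its last target. There are 200 camera calls.

## Task

Slide the peg-rail board along the upturned honey-coloured box, pegs end outward and without lifting it, until its outer end is level with the tip of the red pointer on the rule, with the board square to the box and centred across it. It would tip off by then, so keep hold of its inner end and keep it lying flat on the box: the program finishes while still holding it like that, for the overhanging end to be stained. Leave the glue bottle, the hammer and the coaster alone.

Things in the scene. Friction and masses are not known exactly. Their poses are not given: they have to be found in the camera images.
- box: Honey-stained wooden box, upside down, fixed, 220 (x) x 150 (y) x 75 mm high, flat smooth top; origin at the centre of its underside, on the table. Its +x is the outward direction (to the robot's right, up to 30 degrees either way); the outward edge is 110 mm from the origin.
- pointer: Fixed red plastic pointer clamped on the rule, 165 to 205 mm beyond the box's outward edge. Origin: end of its 5 mm wide tip, 52 mm to the -y side of the box's centreline, 84 mm above the table (the board's mid thickness); axes parallel to the box's. The arm behind the tip runs to -y. The board passes beside the tip without touching it when centred.
- board: Loose light-wood peg rail, 300 (x) x 50 (y) x 18 mm, about 0.26 kg, flat on the box. Origin: centre of its underside. Three dark steel pegs, 10 mm thick, 35 tall, at x = 20, 70, 120 mm: the +x end is the outer end. The bare half (-x) can be gripped across or pressed. Balances 17 mm from its middle, at x = +17 mm. Starts overhanging 20 to 50 mm, up to 0.2 rad askew, 10 mm off centre.
- rule_end (a point): Outer end of the fixed flat aluminium rule, middle of its top face: the rule (24 mm wide, 4 thick) runs along the box's -y side, 75 to 99 mm off the centreline, and sticks out 250 mm past the outward edge. Its top is 71 mm above the table, 4 mm below the box top.
- board_end (a point): Centre of the board's outer end face: 150 mm from the board's origin along its +x, 9 mm above its underside.
- glue: Bystander: white glue bottle with orange cap, standing, 40 mm diameter, 100 mm tall; origin at the centre of its underside.
- hammer: Bystander: small yellow hammer, 220 mm long, lying on the table along its x axis, handle to -x; origin under its middle.
- coaster: Bystander: honey-stained hexagonal wooden coaster, 100 mm across, 9 mm thick, lying on the table; origin at the centre of its underside.

How it is judged (in metres and radians):
At the end, for the whole second after the job is handed in: Board end within 7 mm of the pointer tip along the box and 20 mm of its centreline; board square within 0.09 rad, level within 0.06 rad, at rest on the box (over 0.3 N, at most 6 mm up), held by the fingers (over 0.5 N), touching nothing else; bystanders within 30 mm of their starts (x of board_end in the frame of pointer between -0.007 and 0.007 m and y of board_end in the frame of box between -0.02 and 0.02 m and angle between the x axis of board and the x axis of box, either way round below 0.09 rad and angle between board's own z axis and vertical below 0.06 rad and z of board in the frame of box between 0.07 and 0.081 m and contact force between the fingers and board above 0.5 N and contact force between board and box above 0.3 N and linear speed of board below 0.02 m/s and contact force between board and glue below 0.2 N and contact force between board and hammer below 0.2 N and contact force between board and coaster below 0.2 N and contact force between board and pointer below 0.2 N and distance of each of glue, hammer, coaster from where it was at the start of the episode below 0.03 m); the arm keeps its last pose, push and grip.
It fails at once if the board is lifted off the box (more than 15 mm) (z of board in the frame of box above 0.09 m).
It fails at once if the board tips (more than 0.2 rad) (angle between board's own z axis and vertical above 0.2 rad).
It fails at once if a bystander is moved more than 30 mm (distance of any of glue, hammer, coaster from where it was at the start of the episode above 0.03 m).
It also fails if it takes over 38 s, if anything falls off the work surface, if the arm or the gripper's body presses on something with over 40 N, if the wrist force passes 120 N, or if a joint passes its speed limit or range.

## Working session

There is one attempt and no reset: what is moved stays moved. The work goes in short steps, Python scripts to look and compute and a shell command to move; the robot and the scene stay as the last step left them, time stands still between calls to the robot, and variables do not carry over. Pictures are saved under pics/ and viewed, at most 10 in all, crops included, and the job is handed in when it is done.

```bash
mkdir -p pics; ls
cat > h.py <<'E'
import numpy as np, cv2
from bench import robot
def cam(n):
    c=robot.camera(n); R=cv2.Rodrigues(np.array(c["rvec"],float))[0]; t=np.array(c["tvec"],float).ravel()
    return c,R,t
def ray(c,R,t,uv,z):
    d=R.T@np.array([(uv[0]-c["cx"])/c["fx"],(uv[1]-c["cy"])/c["fy"],1]); o=-R.T@t
    return o+d*(z-o[2])/d[2]
def proj(c,R,t,p):
    q=R@np.array(p,float)+t; return np.array([c["fx"]*q[0]/q[2]+c["cx"],c["fy"]*q[1]/q[2]+c["cy"]])
E
python3 - <<'E'
from h import *
for n in("scene","side","wrist"):
    c,R,t=cam(n); cv2.imwrite(f"pics/{n}0.png",c["frame"][:,:,::-1]); print(n,-R.T@t,R[2])
s=robot.observe();print(s["t"],s["position"],s["ee_rot"])
E
```

```text
pics
scene [1.26534775 0.47987542 0.62055712] [-0.72791077 -0.41721753 -0.54412815]
side [ 0.06971557 -0.55931356  0.52485852] [ 0.49648769  0.69583862 -0.51894951]
wrist [0.54968301 0.07357751 0.37197166] [-0.00153781 -0.29043203 -0.95689439]
0.15 [5.49431803e-01 3.59814818e-05 2.30459496e-01] [[-5.07488558e-05  9.99998316e-01 -1.83477043e-03]
 [ 9.99999998e-01  5.06699198e-05 -4.30687492e-05]
 [-4.29757090e-05 -1.83477261e-03 -9.99998316e-01]]
```

View pics/scene0.png

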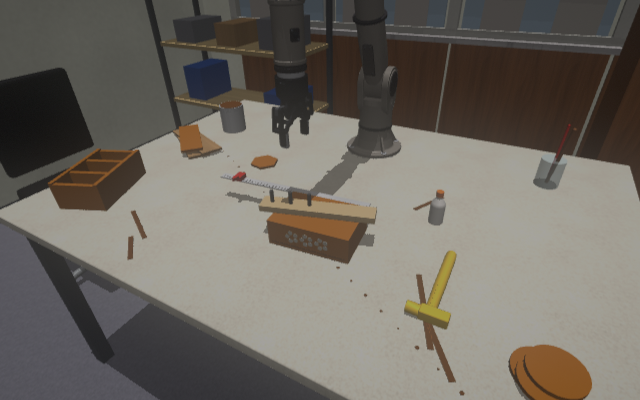

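View pics/side0.png

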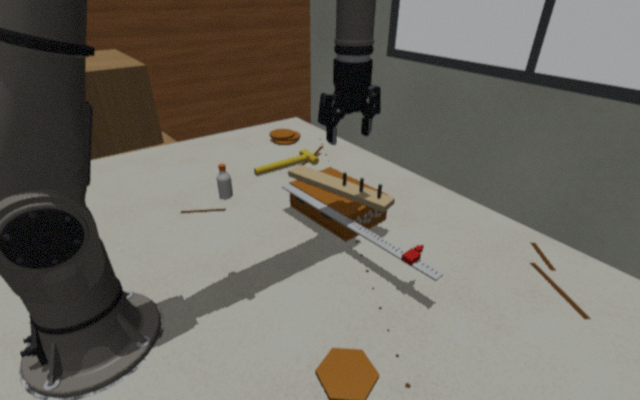

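View pics/wrist0.png

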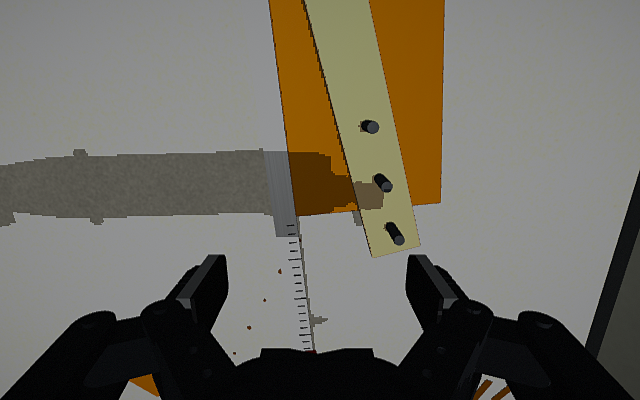

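The wrist view shows the box (outer corners about (297,215) and (440,202)), the board's outer end (373,257)-(420,245), and the rule on the left. The red pointer shows at (412,255) in side and (239,177) in scene.

```bash
cat >> h.py <<'E'
def masks(f):
    h,s,v=[a.astype(int) for a in cv2.split(cv2.cvtColor(f,cv2.COLOR_RGB2HSV))]
    return dict(box=(h>8)&(h<21)&(s>200)&(v>50), board=(h>18)&(h<34)&(s>50)&(s<170)&(v>90), red=((h<6)|(h>174))&(s>150)&(v>80))
def fit(pts):
    x,y,a,b=[0]*4; vx,vy,x,y=cv2.fitLine(np.array(pts,np.float32),cv2.DIST_HUBER,0,.01,.01).ravel(); return np.cross([x,y,1],[x+vx,y+vy,1])
def meet(l,m):
    p=np.cross(l,m); return p[:2]/p[2]
E
python3 - <<'E'
from h import *
c,R,t=cam("wrist"); m=masks(c["frame"])
for n,p in(("box",(350,220)),("board",(350,100))):
    print(n,m[n][:250].sum())
b=m["box"]; 
L=fit([(np.where(b[r])[0].min()-.5,r) for r in range(5,140)])
Rr=fit([(np.where(b[r])[0].max()+.5,r) for r in range(5,195)])
E=fit([(k,np.where(b[:240,k])[0].max()+.5) for k in list(range(305,350))+list(range(424,437))])
P=[ray(c,R,t,meet(E,l),.075) for l in(L,Rr)]
far=[ray(c,R,t,(-(l[1]*5+l[2])/l[0],5),.075) for l in(L,Rr)]
print("box corners px",meet(E,L),meet(E,Rr),"\n",P,"width",np.linalg.norm(P[0]-P[1]))
for f,p in zip(far,P): d=p-f; print("side dir deg",np.degrees(np.arctan2(d[1],d[0])))
d=P[1]-P[0]; print("edge normal deg",np.degrees(np.arctan2(d[1],d[0]))-90)
w=m["board"].astype(np.uint8); n,lab,st,_=cv2.connectedComponentsWithStats(w); k=1+st[1:,4].argmax(); w=lab==k; print(st[k])
l=fit([(np.where(w[r])[0].min()-.5,r) for r in list(range(5,140))+list(range(215,245))]); r_=fit([(np.where(w[r])[0].max()+.5,r) for r in range(5,225)])
e=fit([(k,np.where(w[:,k])[0].max()+.5) for k in range(378,416)])
Q=[ray(c,R,t,meet(e,x),.093) for x in(l,r_)]; print("board corners",meet(e,l),meet(e,r_),Q,np.linalg.norm(Q[0]-Q[1]))
for x,q in zip((l,r_),Q): f=ray(c,R,t,(-(x[1]*5+x[2])/x[0],5),.093); d=q-f; print("board dir",np.degrees(np.arctan2(d[1],d[0])))
crops=[]
for n,(u,v) in(("side",(415,258)),("scene",(240,178))):
    c,R,t=cam(n); m=masks(c["frame"])["red"]; n_,lab,st,ce=cv2.connectedComponentsWithStats(m.astype(np.uint8))
    for k in range(1,n_):
        if st[k,4]>8 and abs(ce[k]-[u,v]).max()<20: print(n,st[k],ce[k])
    crops.append(cv2.resize(c["frame"][v-15:v+15,u-20:u+20],None,fx=16,fy=16,interpolation=cv2.INTER_NEAREST)[:300*2:1])
im=np.hstack([cv2.resize(x,(400,300),interpolation=cv2.INTER_NEAREST) for x in crops]); cv2.imwrite("pics/ptr.png",im[:,:,::-1])
E
```

```text
box 21059
board 13390
box corners px [295.43372733 215.64895383] [439.73297204 202.28177021] 
 [array([ 0.52762996, -0.03173546,  0.075     ]), array([ 0.6747761 , -0.01725266,  0.075     ])] width 0.147857147656114
side dir deg -84.29473209246657
side dir deg -84.34963913346473
edge normal deg -84.37878978745826
[  304     0   116   258 13532]
board corners [371.96312018 257.92073645] [419.58356764 245.5106457 ] [array([ 0.605539  , -0.07067318,  0.093     ]), array([ 0.65237638, -0.05691732,  0.093     ])] 0.048815613657947496
board dir -73.7945749554071
board dir -73.70448543171945
side [403 246  20  16 166] [412.90963855 253.3373494 ]
scene [234 173  11   5  26] [239.07692308 174.46153846]
```

View pics/ptr.png

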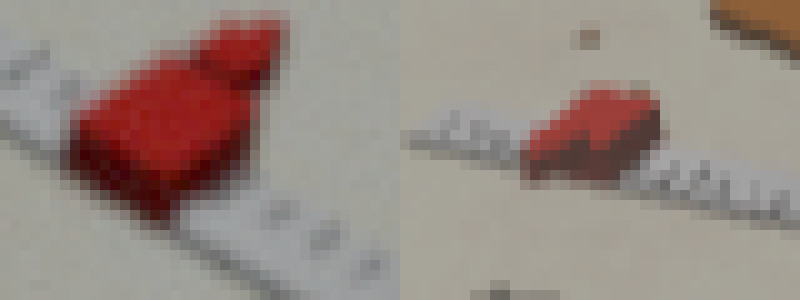

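The pointer crop shows the tip in the side view ending near pixel (423,248), pointing toward +y. All the sizes check out: box edge 148 mm, board 48.8 mm, and all directions agree. I'll move the wrist camera over the pointer for a sharper reading.

```bash
python3 -m inch '-0.04 0 0 0 0 0;-0.04 0 0 0 0 0;-0.04 0 0 0 0 0;-0.04 0 0 0 0 0;-0.04 0 0 0 0 0'; python3 -m inch '-0.04 0.01 0 0 0 0;0 0 0 0 0 0;0 0 0 0 0 0;0 0 0 0 0 0'
python3 - <<'E'
from h import *
c,R,t=cam("wrist"); cv2.imwrite("pics/wrist1.png",c["frame"][:,:,::-1])
m=masks(c["frame"])["red"]; n,lab,st,ce=cv2.connectedComponentsWithStats(m.astype(np.uint8))
print([(s.tolist(),e) for s,e in zip(st[1:],ce[1:]) if s[4]>50])
np.save("w1.npy",np.r_[c["fx"],c["fy"],c["cx"],c["cy"],np.ravel(c["rvec"]),t]); np.save("m1.npy",m)
E
```

```text
t: 0.72
position: [0.5498, -0.2017, 0.2314]
ee_rot: [[-0.001, 1.0, 0.0], [1.0, 0.001, -0.0], [-0.0, 0.0, -1.0]]
ft_force: [0.1, 0.4, 0.8]
finger_gap: 0.997
finger_force: 0.0
t: 1.05
position: [0.5601, -0.2394, 0.2308]
ee_rot: [[0.0, 1.0, -0.0], [1.0, -0.0, 0.001], [0.001, -0.0, -1.0]]
ft_force: [-0.6, 1.3, -0.2]
finger_gap: 0.997
finger_force: 0.0
[([273, 155, 53, 26, 887], array([294.42615558, 166.75422773]))]
```

View pics/wrist1.png

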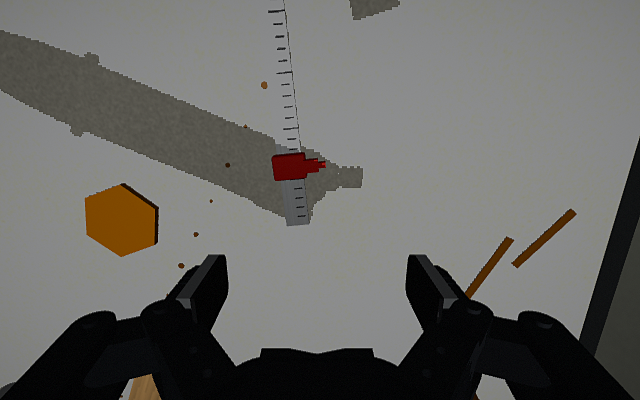

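The pointer tip is at about (326,164) in this view and the rule end near (298,224). The coaster is off to the left and clear.

Run:
```python
from h import *
a=np.load("w1.npy"); c=dict(fx=a[0],fy=a[1],cx=a[2],cy=a[3]); R=cv2.Rodrigues(a[4:7])[0]; t=a[7:]; m=np.load("m1.npy")
for k in range(304,327,2):
    r=np.where(m[:,k])[0]; print(k,r.min(),r.max(),end=' | ')
r=np.where(m[:,323])[0]; p=ray(c,R,t,(325.5,(r.min()+r.max())/2),.084); print("\ntip",p)
u=np.array([np.cos(np.radians(-84.34)),np.sin(np.radians(-84.34))]); v=np.array([-u[1],u[0]])
e=np.array([0.6012,-0.0245]); d=p[:2]-e; print("along,across",d@u,d@v)
q=ray(c,R,t,(298,224),.071); d=q[:2]-e; print("rule end",d@u,d@v)
s=(p[:2]-e)@u
end=np.array([.62896,-.0638]); b=np.radians(-73.75); bd=np.array([np.cos(b),np.sin(b)])
print("grasp now",end-bd*.25, "goal",e+u*(s-.25),"goal end",e+u*s)
```

```text
304 161 176 | 306 161 172 | 308 161 172 | 310 161 172 | 312 160 172 | 314 160 171 | 316 159 171 | 318 163 171 | 320 163 167 | 322 163 167 | 324 162 167 | Traceback (most recent call last):
  File "<stdin>", line 4, in <module>
    return umr_minimum(a, axis, None, out, keepdims, initial, where)
ValueError: zero-size array to reduction operation minimum which has no identity
```

Run:
```python
from h import *
a=np.load("w1.npy"); c=dict(fx=a[0],fy=a[1],cx=a[2],cy=a[3]); R=cv2.Rodrigues(a[4:7])[0]; t=a[7:]
p=ray(c,R,t,(325.7,164.7),.084); print("tip",p)
u=np.array([np.cos(np.radians(-84.34)),np.sin(np.radians(-84.34))]); v=np.array([-u[1],u[0]])
e=np.array([0.6012,-0.0245]); d=p[:2]-e; print("along,across",d@u,d@v)
q=ray(c,R,t,(298,224),.071); d=q[:2]-e; print("rule end",d@u,d@v)
s=(p[:2]-e)@u
end=np.array([.62896,-.0638]); b=np.radians(-73.75); bd=np.array([np.cos(b),np.sin(b)])
print("grasp now",end-bd*.25, "goal",e+u*(s-.25),"goal end",e+u*s)
```

```text
tip [ 0.56897951 -0.21644224  0.084     ]
along,across 0.18782870994474496 -0.050993717116352345
rule end 0.2500737034857417 -0.08561278360674365
grasp now [0.55900275 0.17621246] goal [0.59506835 0.03736818] goal end [ 0.61972462 -0.21141298]
```

The measurements agree with the given sizes: tip at 187.8 mm along and -51 mm across, rule end at 250 mm and -86 mm. Now to the grasp at board x = -100 mm.

```bash
python3 -m inch '0.0415 0 0 0 0 0;0.0415 0 0 0 0 0;0.0415 0 0 0 0 0;0.0415 0 0 0 0 0;0.0415 0 0 0 0 0' 1.0 | tail -0; python3 -m inch '0.0415 0 0 0 0 0;0.0415 0 0 0 0 0;0.0415 0 0 0 0 0;0.0415 0 0 0 0 0;0.0415 0 0 0 0 0'|head -2;  python3 -m inch '0 0 0 0 0 -5.5;0 0 0 0 0 -5.5;0 0 0 0 0 -5.25;0 0 0 0 0 0;0 0 0 0 0 0'
python3 - <<'E'
from h import *
s=robot.observe(); print(s["position"],np.array(s["ee_rot"]).T@(np.array([.559,.1762,.0785])-s["position"]))
for n in ["wrist","scene"]:
    c,R,t=cam(n); cv2.imwrite(f"pics/{n}2.png",c["frame"][:,:,::-1])
E
```

```text
t: 1.93
position: [0.5584, 0.1794, 0.232]
t: 2.35
position: [0.5591, 0.1767, 0.2316]
ee_rot: [[-0.28, 0.96, 0.0], [0.96, 0.28, 0.001], [0.001, 0.0, -1.0]]
ft_force: [-0.8, -0.5, 0.9]
finger_gap: 0.997
finger_force: 0.0
[0.55908958 0.17670444 0.23159065] [-0.00056717 -0.00025993  0.15309024]Exception ignored on flushing sys.stdout:
BrokenPipeError: [Errno 32] Broken pipe
```

View pics/wrist2.png

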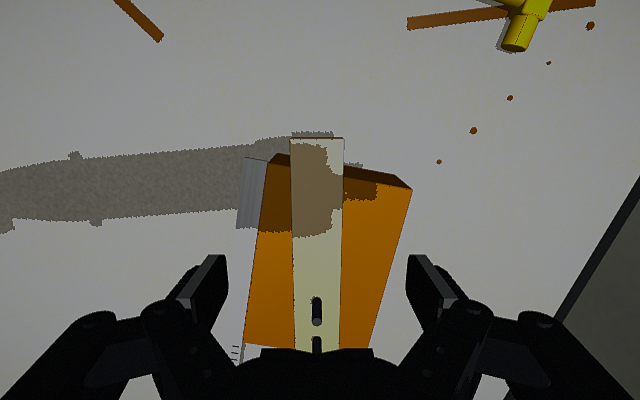

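Board (columns 290-344) is centred between the fingers and aligned with the tool, and the hammer is far off. I'll descend and grip.

```bash
python3 -m inch '0 0 0.04 0 0 0;0 0 0.04 0 0 0;0 0 0.03 0 0 0;0 0 0.02 0 0 0;0 0 0.01 0 0 0' 1.0 ; python3 -m inch '0 0 0.009 0 0 0;0 0 0.004 0 0 0;0 0 0 0 0 0;0 0 0 0 0 0'; python3 -m inch '0 0 0 0 0 0;0 0 0 0 0 0;0 0 0 0 0 0;0 0 0 0 0 0;0 0 0 0 0 0' 0.3 60; python3 -m inch '0 0 0 0 0 0;0 0 0 0 0 0;0 0 0 0 0 0;0 0 0 0 0 0;0 0 0 0 0 0'
```

```text
t: 2.87
position: [0.5573, 0.1742, 0.0877]
ee_rot: [[-0.279, 0.96, -0.006], [0.96, 0.279, -0.002], [-0.0, -0.007, -1.0]]
ft_force: [-0.2, -0.4, 0.2]
finger_gap: 1.005
finger_force: 0.0
t: 3.2
position: [0.5611, 0.1755, 0.0797]
ee_rot: [[-0.28, 0.96, 0.003], [0.96, 0.28, 0.001], [0.0, 0.003, -1.0]]
ft_force: [-0.3, 0.3, 1.0]
finger_gap: 1.001
finger_force: 0.0
t: 3.62
position: [0.5608, 0.1753, 0.0796]
ee_rot: [[-0.279, 0.96, 0.002], [0.96, 0.279, 0.001], [0.0, 0.002, -1.0]]
ft_force: [-0.5, -0.3, 5.6]
finger_gap: 0.561
finger_force: 64.2
t: 4.03
position: [0.5608, 0.1753, 0.0796]
ee_rot: [[-0.28, 0.96, 0.002], [0.96, 0.28, 0.001], [0.0, 0.002, -1.0]]
ft_force: [-1.1, -0.2, 5.9]
finger_gap: 0.564
finger_force: 64.2
```

Gripped: gap 48 mm at 64 N, with a light downward press on the box. I'll square the board first, then slide it.

```bash
python3 -m inch '0 0.002 0 0 0 2.6;0 0.002 0 0 0 2.6;0 0.002 0 0 0 2.6;0 0.002 0 0 0 2.8;0 0.002 0 0 0 0' ; python3 -m inch '-0.01 0.003 0 0 0 0;-0.01 0.003 0 0 0 0;-0.01 0.002 0 0 0 0;-0.01 0.002 0 0 0 0;-0.01 0 0 0 0 0'
python3 - <<'E'
from h import *
s=robot.observe(); T=np.array(s["ee_rot"]); print(T.T@(np.array([.5952,.0360,.0796])-s["position"]),"yaw",np.degrees(np.arctan2(T[1,1],T[0,1])))
E
```

```text
t: 4.45
position: [0.5702, 0.1766, 0.0796]
ee_rot: [[-0.097, 0.995, 0.0], [0.995, 0.097, -0.0], [-0.0, 0.0, -1.0]]
ft_force: [-5.1, -1.2, 10.2]
finger_gap: 0.566
finger_force: 64.7
t: 4.87
position: [0.5852, 0.1332, 0.0797]
ee_rot: [[-0.102, 0.995, 0.002], [0.995, 0.102, 0.007], [0.007, 0.003, -1.0]]
ft_force: [-0.2, 5.4, 4.9]
finger_gap: 0.568
finger_force: 64.1
[-9.77006838e-02 -1.03535817e-06 -5.83732341e-04] yaw 5.86467373135992
```

```bash
python3 -m inch '-0.01 0 0 0 0 0;-0.01 0 0 0 0 0;-0.01 0 0 0 0 0;-0.01 0 0 0 0 0;-0.01 0 0 0 0 0' ; python3 -m inch '-0.01 0 0 0 0 0;-0.01 0 0 0 0 0;-0.008 0 0 0 0 0;-0.004 0 0 0 0 0;0 0 0 0 0 0'
python3 - <<'E'
from h import *
s=robot.observe(); T=np.array(s["ee_rot"]); print(T.T@(np.array([.5952,.0360,.0796])-s["position"]),"yaw",np.degrees(np.arctan2(T[1,1],T[0,1])))
crops=[]
for n in ["side","scene"]:
    c,R,t=cam(n); u,v=proj(c,R,t,[.61,-.1,.09]).astype(int); f=c["frame"][max(v-50,0):v+50,max(u-66,0):u+67]; crops.append(cv2.resize(f,(400,300),interpolation=cv2.INTER_CUBIC))
cv2.imwrite("pics/mid.png",np.hstack(crops)[:,:,::-1])
E
```

```text
t: 5.28
position: [0.5901, 0.0835, 0.0797]
ee_rot: [[-0.102, 0.995, 0.002], [0.995, 0.102, 0.007], [0.007, 0.003, -1.0]]
ft_force: [-0.9, 5.7, 5.2]
finger_gap: 0.569
finger_force: 64.1
t: 5.7
position: [0.5937, 0.0492, 0.0797]
ee_rot: [[-0.1, 0.995, 0.002], [0.995, 0.1, 0.004], [0.004, 0.003, -1.0]]
ft_force: [-0.1, 3.2, 5.8]
finger_gap: 0.564
finger_force: 64.2
[-1.32904682e-02  1.91218013e-04  3.05786379e-08] yaw 5.728631953782087
```

View pics/mid.png

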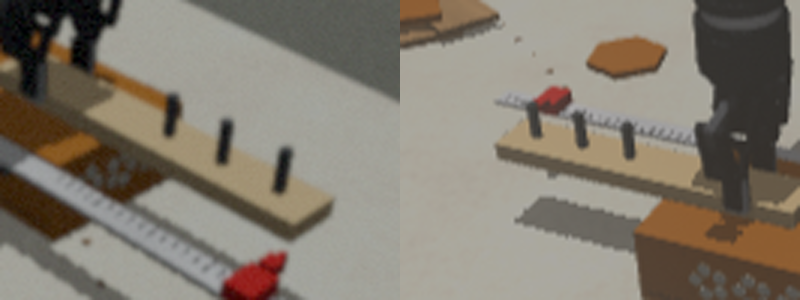

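The board is level and flat on the box, its end about 13 mm short of the tip. One last slide, then I'll measure the end in both views.

```bash
python3 -m inch '-0.006 0 0 0 0 0;-0.005 0 0 0 0 0;-0.002 0 0 0 0 0;0 0 0 0 0 0;0 0 0 0 0 0'
python3 - <<'E'
from h import *
s=robot.observe(); T=np.array(s["ee_rot"]); print(T.T@(np.array([.5952,.0360,.0796])-s["position"]))
tip=np.array([.569,-.2164]);U=np.radians(-84.34);u=np.array([np.cos(U),np.sin(U)]);v=np.array([-u[1],u[0]])
e=np.array([.6012,-.0245]); crops=[]
for n in ["side","scene"]:
    c,R,t=cam(n); f=c["frame"]
    for w in(-.025,.025):
        g=e+u*.1878+v*w; print(n,"expect top corner",w,proj(c,R,t,[*g,.093]))
    pc=proj(c,R,t,[.6197,-.2114,.09]).astype(int); o=np.array([max(pc[0]-27,0),max(pc[1]-20,0)])
    f=f.copy(); k=cv2.resize(f[o[1]:o[1]+40,o[0]:o[0]+53],(400,300),interpolation=cv2.INTER_NEAREST)
    for w in(-.025,.025):
        for z in(.075,.093):
            q=proj(c,R,t,[*(e+u*.1878+v*w),z]); cv2.circle(k,tuple(((q-o+.5)*[400/53,7.5]).astype(int)),3,(0,0,255),-1)
    crops.append(k)
cv2.imwrite("pics/end.png",np.hstack(crops)[:,:,::-1])
E
```

```text
t: 6.22
position: [0.595, 0.0374, 0.0797]
ee_rot: [[-0.101, 0.995, 0.003], [0.995, 0.101, 0.005], [0.005, 0.003, -1.0]]
ft_force: [-0.5, 4.0, 6.5]
finger_gap: 0.568
finger_force: 64.2
[-1.41170518e-03  9.71537783e-05  1.12704749e-04]
side expect top corner -0.025 [430.67795885 237.79040021]
side expect top corner 0.025 [444.57494451 228.40083637]
scene expect top corner -0.025 [226.55656262 180.86094669]
scene expect top corner 0.025 [215.8728297  189.29594297]
```

View pics/end.png

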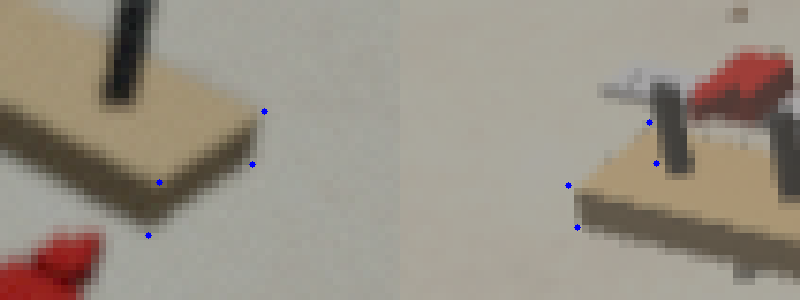

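The end sits about 1-2 px short of the goal marks in both views, and the arm still lags by 1.4 mm. I'll nudge it, then measure it against the tip in the same image.

```bash
python3 -m inch '-0.0015 0 0 0 0 0;0 0 0 0 0 0;0 0 0 0 0 0'
python3 - <<'E'
from h import *
s=robot.observe(); T=np.array(s["ee_rot"]); print(T.T@(np.array([.5952,.0360,.0796])-s["position"]))
U=np.radians(-84.34);u=np.array([np.cos(U),np.sin(U)]);v=np.array([-u[1],u[0]]);e=np.array([.6012,-.0245])
def bx(p): d=p[:2]-e; return np.round([1000*(d@u),1000*(d@v)],1)
for n in ["side","scene"]:
    c,R,t=cam(n); f=c["frame"]; h,s_,vv=cv2.split(cv2.cvtColor(f,cv2.COLOR_RGB2HSV)); m=masks(f)
    print(n,"tip proj",proj(c,R,t,[.569,-.2164,.084]))
    x,y=proj(c,R,t,[.6197,-.2114,.084]).astype(int)
    h=h.astype(int); w=((h>10)&(h<32)&(s_>60)); w[:y-40]=0; w[y+40:]=0; w[:,:x-40]=0; w[:,x+40:]=0
    _,lab,st,_=cv2.connectedComponentsWithStats(w.astype(np.uint8)); k=1+st[1:,4].argmax(); w=lab==k
    if n=="side":
        ys,xs=np.where(m["red"]); sel=xs>xs.max()-1.5; print("red right end",xs.max()+.5,ys[sel].mean(), "box",bx(ray(c,R,t,(xs.max()+.5,ys[sel].mean()),.084)))
    ys,xs=np.where(w)
    if n=="side":
        pts=[(xx,ys[xs==xx].max()+.5) for xx in range(xs.max()-11,xs.max()-1)]; 
        l=fit(pts); a=np.degrees(np.arctan2(-l[0],l[1]))
        for xx in(xs.max()-11,xs.max()-2): print("end bottom edge",bx(ray(c,R,t,(xx,-(l[0]*xx+l[2])/l[1]),.075)))
        print("far right col",xs.max()+.5, "at top z",bx(ray(c,R,t,(xs.max()+.5,ys[xs==xs.max()].min()-.5),.093)))
    else:
        sel=xs==xs.min(); print("left corner rows",ys[sel].min(),ys[sel].max(),bx(ray(c,R,t,(xs.min()-.5,ys[sel].min()),.093)))
E
```

```text
t: 6.57
position: [0.595, 0.037, 0.0797]
ee_rot: [[-0.102, 0.995, 0.002], [0.995, 0.102, 0.006], [0.006, 0.003, -1.0]]
ft_force: [-1.0, 5.4, 6.0]
finger_gap: 0.564
finger_force: 64.2
[-1.03511484e-03  1.40716446e-04  9.73484178e-05]
side tip proj [422.32104483 246.60759092]
red right end 422.5 247.16666666666666 box [189.1 -52.2]
end bottom edge [183.4 -12.2]
end bottom edge [183.9  19.9]
far right col 442.5 at top z [185.2  21.4]
scene tip proj [232.27299454 179.39122371]
left corner rows 189 190 [184.5  22. ]
```

Both views put the board end at about 184 mm and the tip at 188-189 mm, so I'll advance about 4 mm more.

```bash
python3 -m inch '-0.003 0 0 0 0 0;-0.002 0 0 0 0 0;0 0 0 0 0 0;0 0 0 0 0 0;0 0 0 0 0 0'
python3 - <<'E'
from h import *
s=robot.observe(); T=np.array(s["ee_rot"]); print(T.T@(np.array([.5952,.0360,.0796])-s["position"]))
U=np.radians(-84.34);u=np.array([np.cos(U),np.sin(U)]);v=np.array([-u[1],u[0]]);e=np.array([.6012,-.0245])
def bx(p): d=p[:2]-e; return np.round([1000*(d@u),1000*(d@v)],1)
c,R,t=cam("side"); f=c["frame"]; h,s_,_=cv2.split(cv2.cvtColor(f,cv2.COLOR_RGB2HSV))
x,y=proj(c,R,t,[.6197,-.2114,.084]).astype(int)
w=((h>10)&(h<32)&(s_>60)); w[:y-40]=0; w[y+40:]=0; w[:,:x-40]=0; w[:,x+40:]=0
_,lab,st,_=cv2.connectedComponentsWithStats(w.astype(np.uint8)); w=lab==1+st[1:,4].argmax()
ys,xs=np.where(w); l=fit([(xx,ys[xs==xx].max()+.5) for xx in range(xs.max()-11,xs.max()-1)])
for xx in(xs.max()-11,xs.max()-2): print(bx(ray(c,R,t,(xx,-(l[0]*xx+l[2])/l[1]),.075)))
print(bx(ray(c,R,t,(xs.max()+.5,ys[xs==xs.max()].min()-.5),.093)))
crops=[]
for n in("side","scene"):
    c,R,t=cam(n); q,r=proj(c,R,t,[.61,-.1,.09]).astype(int); crops.append(cv2.resize(c["frame"][r-55:r+55,q-73:q+74],(400,300),interpolation=cv2.INTER_CUBIC))
cv2.imwrite("pics/fin.png",np.hstack(crops)[:,:,::-1])
E
```

```text
t: 7.08
position: [0.5956, 0.0318, 0.0798]
ee_rot: [[-0.102, 0.995, 0.003], [0.995, 0.102, 0.006], [0.005, 0.003, -1.0]]
ft_force: [-0.5, 4.8, 6.0]
finger_gap: 0.564
finger_force: 64.3
[ 4.19467266e-03 -1.38067671e-05  2.36296298e-04]
[188.9  -9.8]
[190.1  21.4]
[193.2  19.8]
```

View pics/fin.png

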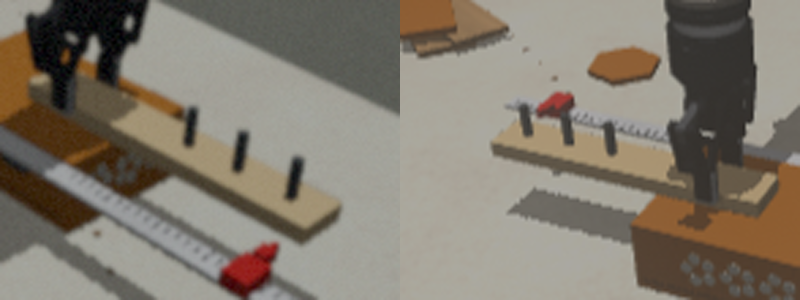

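The board end now reads about 189.5 mm against 188-189 mm for the tip. The board is square, level, pressed lightly on the box and held at 64 N, so I'm handing in.

```bash
python3 -c "
from bench import robot
print(robot.close_job())"
```

```text
the job is handed in; nothing more can be done
None
```

The job is handed in with the board slid out to about 1 mm of the pointer tip by the camera (up to 4 mm by the arm's own position), square to the box, flat on it and still gripped at its inner end; the verdict was not reported back.

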